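# Set the bench attenuator to its third click

## Robot

A 6-joint arm with a two-finger parallel gripper is mounted at the origin on the work surface. World frame = base frame: x ahead of the robot, y to its left, z up, the work surface at z = 0. Lengths are in mm, angles in rad, forces in N, time in s.
With the tool pointing down it reaches from about 300 to 875 mm from the base axis. Payload 6.4 kg.
Tool frame: the origin (TCP) lies at the very end of the fingers, on their centre line; the grasp point (between the pads) lies 19 mm behind it; z points along the fingers, y is the line along which they close (so a half turn about z gives the same grasp; the last joint's range is limited). The gripper opens to 88 mm and grips with 3 to 60 N. Pads are 18 mm wide; open, the fingers measure 123 mm over their backs; the gripper's body (75 mm by 187 mm) begins 45 mm behind the grasp point.
Start: joints at [-1.542, 0.181, 1.607, -0, 1.354, -0.206], TCP at [133.788, -559.233, 238.714] pointing down, gripper open.
Joint ranges: [-2.99, 2.99], [-0.89, 2.07], [0.3, 2.58], [-1.14, 4.28], [0, 2.63], [-3.12, 3.12]. Speed limits (rad/s): [2.57, 2.57, 3.01, 3.14, 3.14, 3.14].

## Interface

Orientations are given as a 3x3 rotation matrix whose columns are the frame's x, y, z axes.
In Python, from bench import sensors, optics, robot gives the robot as it stands.
- The arm moves only by the shell command python3 -m handwheel 'ROWS' [FORCE]. ROWS is JSON, a list of rows, each an object of numbers: "x", "y", "z": the shift along the tool's x, y, z in cm; "rx", "ry", "rz": the turn, a rotation vector about the tool's x, y, z in rad; "claw": the finger opening in cm, from 0 to 8.81. In form: [{"x": .., "y": .., "z": .., "rx": .., "ry": .., "rz": .., "claw": ..}, ...]. A call has 1 to 5 rows; each row shifts and turns the commanded pose from where the row before left it, along the tool's axes as they then stand; what a row does not reach is not made up. A row lasts 1/10 s, in which the tool goes at most 50 mm and 8.59 degrees, less where a joint would pass 70% of its speed; a pose out of reach is approached as far as the arm can. A call is refused whole if a number of a shift passes 5 or a number of a turn 0.15, either way. A call with a gripper value outside its range is refused whole. The fingers move at their own pace and stop on an object; FORCE is the grip in N (left out, the last holds). Time passes only in rows, so rows that do not move let the fingers close. It gives the time, the measured TCP pose, the force, the opening and the grip force at its end, in the units of the state.
- sensors.read_state(): the state, without advancing time (a new reading comes with each control period).
- optics.get_image(name): name is "scene" or "top"; returns a dict with "color" (420x560x3 uint8, red, green, blue), "camera_matrix" (3x3 intrinsics, pixels), "world_to_cam" (4x4, takes a point from world to camera coordinates). Camera axes: x right, y down, z forward; pixel columns grow to the right and rows downward; lengths in mm; the calibration is good to about 2 mm. A picture is of the moment at which its call begins. There is no depth.
- robot.sign_off(): hands the job in; it is judged then, once.
The state is a dict: "time": time; "qpos": joint angles; "dq": joint speeds; "effort": joint torques, N m; "eef_pos": TCP position; "tcp_rot": TCP orientation; "force": force on the tool from outside, world axes, zero at the start; "wrist_torque": the same for the moment, N m; "gripper_width": finger opening in mm; "grip_force": force on a finger pad.
Only numpy, scipy, OpenCV 4.12 (cv2) and the standard library are available. Lean on these libraries where they do the work, as an engineer would, in place of code of your own. Each camera call takes 0.05 s, during which the arm holds its last target. There are 200 camera calls.

## Task

Set the grey attenuator box and switch its output on: with the fingertips, push the red lever along its slot away from the white dot, feel the clicks, and leave it resting in the third one without running past it. Then press the green button fully down and let it come back up. Only push, gently: do not grip the lever, do not press the button before the lever is set, and leave the loose things around the box where they are.

Things in the scene. Friction and masses are not known exactly. Their poses are not given: they have to be found in the camera images.
- attenuator: Grey box fixed to the bench, 150 (x) x 250 (y) x 60 mm high. Origin: centre of its underside, z up. +y runs along the slot, the way the lever is pushed; +x across it, away from the button. Slot in the flat top face at x = +30 mm, y = -71 to +71 mm; a white dot, 12 mm across, marks its starting end (x = +30, y = -91). Nothing else stands within 40 mm of the slot.
- gain_lever (a joint): Lever travel along box +y, m: 0 at the dot end (lever at box y = -60 mm), 0.118 at the other stop. Starts in a free run (0.004 to 0.022, drag about 0.5 N). Then five clicks 18 mm apart: rests at 0.044, 0.062, 0.080 (the third), 0.098, 0.116. Each hump begins 18 mm before its rest and crests 9 mm before it.
- lever_cap_mid (a point): Centre of the lever's red cap, 26 (box x) x 16 (box y) x 26 mm high, on a thin stem; cap from 14 to 40 mm above the box's top, this point 27 mm above it. A click: the push rises to 5 to 7 N as the hump begins, falls off towards the crest, then the lever snaps forward into its rest ahead of the finger and the push drops to nothing. Let go over 2 mm past the crest, it draws itself to within 2 mm of the rest.
- output_button (a joint): Travel of the round green button, in m: 0 up, 0.006 fully down. It is sprung; fully down takes about 5 N; it comes back up when let go.
- output_button_top (a point): Centre of the top of the green button (28 mm across), in a black housing on the box's top face, at box x = -40 mm, y = +55 mm. It moves straight down when pressed.
- spool: Loose orange solder spool standing on the bench beyond one end of the box, 54 mm across, 45 mm high; leave alone. Origin: centre of its underside.
- jar: Loose small jar with a blue cap standing on the bench beyond the other end of the box, 44 mm across, 50 mm high; leave alone. Origin: centre of its underside.
- connector: Loose yellow connector, 16 x 30 x 26 mm high with two brass pins on top, on the bench at the robot's side of the box; leave alone. Origin: centre of its underside.
- screwdriver: Loose screwdriver lying on the bench behind the box; leave alone. Origin: on its underside, near the middle.

How it is judged (in metres and radians):
On the way, in this order (a step that is already met when the one before it is completed fails the run):
1. the lever rests in the third click, the fingers off it, the button still up (value of joint gain_lever between 0.076 and 0.084 m and contact force between the fingers and attenuator below 0.3 N and value of joint output_button below 0.002 m), for 0.2 s.
2. the green button is pressed fully down (value of joint output_button above 0.0048 m), for 0.05 s.
At the end, for the whole second after the job is handed in: The lever rests in the third click (joint 0.080, within 4 mm), the green button has been pressed down at least 4.8 mm after that and is up again (within 1.5 mm), and each loose thing is within 20 mm of where it was (value of joint gain_lever between 0.076 and 0.084 m and value of joint output_button below 0.0015 m and distance of each of spool, jar, connector, screwdriver from where it was at the start of the episode below 0.02 m); the robot touches nothing.
It fails at once if the lever is run past the third click, over the crest of the fourth (value of joint gain_lever above 0.091 m).
It fails at once if the button is pressed (over 2.5 mm) before the lever is in the third click (value of joint output_button above 0.0025 m and not (value of joint gain_lever between 0.074 and 0.086 m)).
It fails at once if the lever is gripped or the box forced (over 35 N of fingers on lever, button and box) (contact force between the fingers and attenuator above 35 N).
It fails at once if a loose thing around the box is knocked about, carried or lifted (moved over 20 mm) (distance of any of spool, jar, connector, screwdriver from where it was at the start of the episode above 0.02 m).
It also fails if it takes over 58 s, if anything falls off the work surface, if the arm or the gripper's body presses on something with over 40 N, if the wrist force passes 120 N, or if a joint passes its speed limit or range.

## Working session

There is one attempt and no reset: what is moved stays moved. The work goes in short steps, Python scripts to look and compute and a shell command to move; the robot and the scene stay as the last step left them, time stands still between calls to the robot, and variables do not carry over. Pictures are saved under pics/ and viewed, at most 10 in all, crops included, and the job is handed in when it is done.

```bash
mkdir -p pics
python3 - <<'E'
from bench import sensors, optics
import cv2,numpy as np,json
s=sensors.read_state(); print({k:np.round(v,3).tolist() for k,v in s.items()})
for n in("scene","top"):
    d=optics.get_image(n); cv2.imwrite(f"pics/{n}0.png",d["color"][:,:,::-1]); print(n,np.round(d["camera_matrix"],1).tolist(),np.round(d["world_to_cam"],3).tolist())
E
```

```text
{'time': 0.0, 'qpos': [-1.542, 0.182, 1.608, 0.0, 1.354, -0.206], 'dq': [-0.001, -0.001, -0.0, -0.001, 0.001, -0.001], 'effort': [0.001, -43.387, -34.185, 0.07, 0.039, -0.0], 'eef_pos': [133.783, -558.678, 237.832], 'tcp_rot': [[0.973, 0.233, -0.0], [0.233, -0.973, 0.002], [0.0, -0.002, -1.0]], 'force': [0.244, -0.013, -0.165], 'wrist_torque': [0.041, 0.025, -0.011], 'grip_force': 0.0, 'gripper_width': 87.94}
scene [[444.6, 0.0, 277.5], [0.0, 444.6, 202.7], [0.0, 0.0, 1.0]] [[-0.773, 0.635, -0.002, 404.291], [0.403, 0.489, -0.774, -170.099], [-0.49, -0.599, -0.634, 1102.096], [0.0, 0.0, 0.0, 1.0]]
top [[425.5, 0.0, 278.7], [0.0, 425.5, 210.6], [0.0, 0.0, 1.0]] [[0.019, -1.0, -0.016, 35.15], [-0.984, -0.016, -0.178, 576.389], [0.178, 0.02, -0.984, 751.137], [0.0, 0.0, 0.0, 1.0]]
```

View pics/scene0.png

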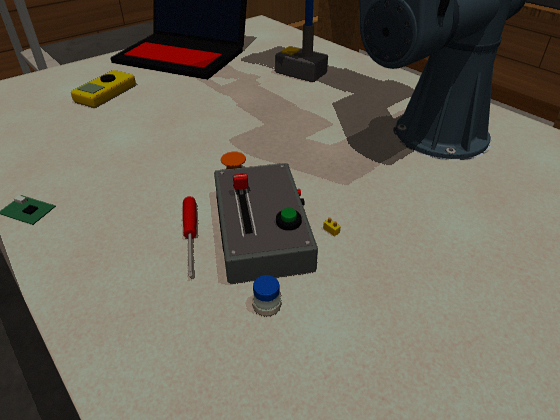

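View pics/top0.png

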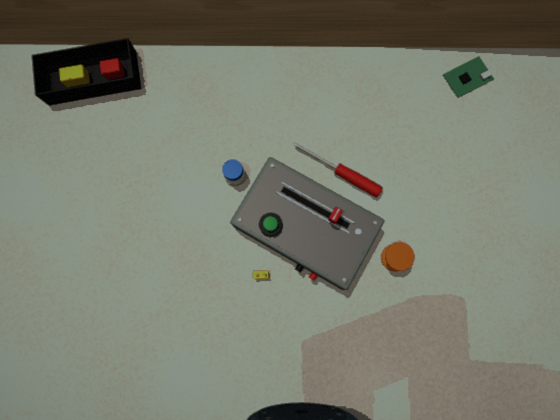

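The top view shows the red lever at about (336,214), the white dot at (358,231) and the green button at (271,224). In the scene view the lever is at (240,181) and the button at (289,215). Box +y points to the upper left in the top view.

```bash
cat > h.py <<'E'
from bench import sensors, optics
import cv2,numpy as np
def blob(img,col,win):
    h=cv2.cvtColor(img,cv2.COLOR_RGB2HSV).astype(int); H,S,V=h[...,0],h[...,1],h[...,2]
    m={'red':((H<8)|(H>172))&(S>150)&(V>70),'green':(abs(H-60)<20)&(S>120)&(V>50),'white':(S<50)&(V>170),'grey':(S<60)&(V>50)&(V<125)}[col]
    x0,x1,y0,y1=win; k=np.zeros(m.shape,np.uint8); k[y0:y1,x0:x1]=m[y0:y1,x0:x1]
    n,l,st,c=cv2.connectedComponentsWithStats(k); i=1+st[1:,4].argmax(); return c[i],st[i],(l==i).astype(np.uint8)
def ray(d,p):
    W=d["world_to_cam"];R=W[:3,:3];o=-R.T@W[:3,3]; v=R.T@np.linalg.solve(d["camera_matrix"],[p[0],p[1],1.]); return o,v/np.linalg.norm(v)
def plane(d,p,z): o,v=ray(d,p); return o+v*(z-o[2])/v[2]
def tri(d1,p1,d2,p2):
    (o1,v1),(o2,v2)=ray(d1,p1),ray(d2,p2); t=np.linalg.lstsq(np.c_[v1,-v2],o2-o1,rcond=None)[0]
    a,b=o1+t[0]*v1,o2+t[1]*v2; return (a+b)/2,np.linalg.norm(a-b)
E
python3 - <<'E'
from h import *
s,t=optics.get_image("scene"),optics.get_image("top")
for c,ws,wt in(('red',(225,255,165,200),(322,348,200,230)),('green',(270,305,200,230),(255,285,210,240))):
    a,b=blob(s["color"],c,ws),blob(t["color"],c,wt); print(c,a[0],a[1],b[0],b[1],tri(s,a[0],t,b[0]))
w=blob(t["color"],'white',(350,366,223,239)); dot=plane(t,w[0],60);print('dot',w[0],w[1],dot)
g=blob(t["color"],'grey',(225,390,150,300)); r=cv2.minAreaRect(np.argwhere(g[2])[:,::-1].astype(np.float32)); print(r)
B=cv2.boxPoints(r);print([np.round(plane(t,p,60)).tolist() for p in B])
for p in((281,187),(352,227)): print(plane(t,p,60))
E
```

```text
red [240.22754491 180.61077844] [233 173  15  16 167] [332.90909091 212.88636364] [329 207   9  13  44] (array([565.963149  , -52.50986356,  93.18867494]), np.float64(0.6202036731004961))
green [288.25179856 212.97841727] [281 208  16  11 139] [269.88950276 223.        ] [263 216  15  15 181] (array([547.91756342,  59.76479299,  81.18742309]), np.float64(1.3269839265605576))Traceback (most recent call last):
  File "<stdin>", line 5, in <module>
  File "h.py", line 7, in blob
    n,l,st,c=cv2.connectedComponentsWithStats(k); i=1+st[1:,4].argmax(); return c[i],st[i],(l==i).astype(np.uint8)
                                                      ~~~~~~~~~~~~~~~^^
ValueError: attempt to get argmax of an empty sequence
```

```bash
python3 -c "
import cv2
a=cv2.imread('pics/top0.png')[150:300,220:400];cv2.imwrite('pics/c1.png',cv2.resize(a,None,fx=4,fy=4,interpolation=2))"
```

```text
(no output)
```

View pics/c1.png

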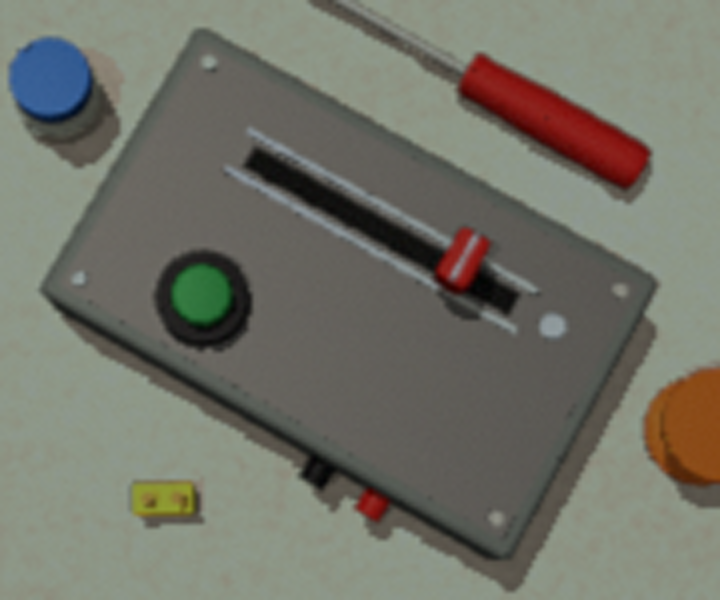

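The crop (offset 220,150; scale 4) shows the four corner screws at (209,62), (620,290), (497,519) and (79,278). The dot is at (552,326), the cap top at (463,258) and the slot ends at about (250,155) and (515,302).

Run:
```python
from h import *
s,t=optics.get_image("scene"),optics.get_image("top")
P=lambda u,v,z=60: plane(t,(220+u/4,150+v/4),z)[:2]
sc=[P(*p) for p in((209,62),(620,290),(497,519),(79,278))]
c=np.mean(sc,0); yv=(sc[0]-sc[1]+sc[3]-sc[2]); yv/=np.linalg.norm(yv); xv=np.array([yv[1],-yv[0]])
print('c',c,'y',yv,np.degrees(np.arctan2(yv[1],yv[0])))
f=lambda p:np.round([(p-c)@xv,(p-c)@yv],1)
print('screws',[f(p) for p in sc],'dot',f(P(552,326)),'slot',f(P(250,155)),f(P(515,302)))
print('cap top',f(P(463,258,100)),P(463,258,100))
for q in([547.9,59.8],): print('btn',f(np.array(q)))
a=blob(s["color"],'red',(225,255,165,200))
print('cap tri',tri(s,a[0],t,(335.7,214.8)),f(tri(s,a[0],t,(335.7,214.8))[0][:2]))
print('btn dir',P(202,295,81.),f(P(202,295,81.)))
st=sensors.read_state();R=np.array(st["tcp_rot"]);print('tool',R.round(3).tolist(), 'yaw', np.degrees(np.arctan2(R[1,0],R[0,0])))
```

```text
c [555.38291097  -8.26961248] y [0.48466673 0.8746989 ] 61.00936050318268
screws [array([ 60.1, 110.3]), array([  60.2, -110. ]), array([ -60.2, -110.8]), array([-60.1, 110.4])] dot [ 29.8 -90.7] slot [30.5 70.7] [ 31.1 -70.6]
cap top [ 28.9 -39.2] [561.7050786  -56.55250315]
btn [-39.5  55.9]
cap tri (array([563.02250843, -57.68717476,  88.7642566 ]), np.float64(0.2234248686737036)) [ 30.6 -39.5]
btn dir [546.11688155  59.10173958] [-40.8  54.4]
tool [[0.973, 0.233, -0.0], [0.233, -0.973, 0.001], [0.0, -0.001, -1.0]] yaw 13.454345962017975
```

Lever travel reads about 0.020 m, still in the free run, and the box yaw is 61°. I'll close the fingers and go to box (30,-80), high up.

```bash
python3 -m handwheel '[{"x":3.9,"y":-2.75,"claw":0},{"x":3.9,"y":-2.75},{"x":3.9,"y":-2.75},{"x":3.9,"y":-2.75},{"x":3.9,"y":-2.75}]' 10
python3 -m handwheel '[{"x":3.9,"y":-2.75},{"x":3.9,"y":-2.75},{"x":3.9,"y":-2.75},{"x":3.9,"y":-2.75},{"x":3.9,"y":-2.75}]'
python3 -m handwheel '[{"x":3.9,"y":-2.75},{"x":3.9,"y":-2.75},{"x":3.9,"y":-2.75},{"rz":-0.14},{"rz":-0.14}]'
python3 -m handwheel '[{"rz":-0.14},{"rz":-0.14},{"rz":-0.14},{"rz":-0.13},{}]'
cat > w.py <<'E'
from h import *
C=np.array([555.4,-8.3]);Y=np.array([.4847,.8747]);X=np.array([Y[1],-Y[0]])
s=sensors.read_state();R=np.array(s["tcp_rot"]);p=np.array(s["eef_pos"]);f=np.array(s["force"])
print('t',round(s["time"],2),'box',np.round([(p[:2]-C)@X,(p[:2]-C)@Y,p[2]],1),'f x,y,z',np.round([f[:2]@X,f[:2]@Y,f[2]],2),'yaw',np.degrees(np.arctan2(R[1,0],R[0,0])).round(2),'tilt',R[:,2].round(3),'w',s["gripper_width"])
import sys
if len(sys.argv)>1:
    b=np.array(eval(sys.argv[1]),float); d=np.r_[C+b[0]*X+b[1]*Y,b[2]]-p; print('tool shift cm',(R.T@d/10).round(2))
E
python3 w.py '(30,-80,80)'
```

```text
t 0.3 box [-101.8 -686.1  238.4] f x,y,z [ 0.09  0.01 -0.06] yaw 13.45 tilt [-0.     0.001 -1.   ] w 88.18229143081021
tool shift cm [ 50.63 -35.82  15.87]$[0]: bad value
$[0]: bad value
$[0]: bad value
$[0]: bad value
```

```bash
python3 -m handwheel '[{"x":3.9,"y":-2.75,"z":0,"rx":0,"ry":0,"rz":0,"claw":0}]' 10; python3 w.py '(30,-80,238)'
```

```text
time: 0.4
eef_pos: [163.0, -525.9, 238.5]
tcp_rot: [[0.974, 0.228, -0.001], [0.228, -0.974, -0.002], [-0.001, 0.001, -1.0]]
force: [0.3, 0.1, 0.5]
gripper_width: 82.5
grip_force: 0.0
t 0.4 box [ -92.4 -643.   238.5] f x,y,z [0.21 0.24 0.47] yaw 13.18 tilt [-0.001 -0.002 -1.   ] w 82.51016968480322
tool shift cm [ 46.87 -33.5   -0.06]
```

All the keys are needed in every row.

```bash
python3 -m handwheel '[{"x":3.9,"y":-2.75,"z":0,"rx":0,"ry":0,"rz":0,"claw":0},{"x":3.9,"y":-2.75,"z":0,"rx":0,"ry":0,"rz":0,"claw":0},{"x":3.9,"y":-2.75,"z":0,"rx":0,"ry":0,"rz":0,"claw":0},{"x":3.9,"y":-2.75,"z":0,"rx":0,"ry":0,"rz":0,"claw":0},{"x":3.9,"y":-2.75,"z":0,"rx":0,"ry":0,"rz":0,"claw":0}]' | head -2
python3 -m handwheel '[{"x":3.9,"y":-2.75,"z":0,"rx":0,"ry":0,"rz":0,"claw":0},{"x":3.9,"y":-2.75,"z":0,"rx":0,"ry":0,"rz":0,"claw":0},{"x":3.9,"y":-2.75,"z":0,"rx":0,"ry":0,"rz":0,"claw":0},{"x":3.9,"y":-2.75,"z":0,"rx":0,"ry":0,"rz":0,"claw":0},{"x":3.9,"y":-2.75,"z":0,"rx":0,"ry":0,"rz":0,"claw":0}]' | head -2
python3 -m handwheel '[{"x":3.9,"y":-2.75,"z":0,"rx":0,"ry":0,"rz":0,"claw":0},{"x":3.9,"y":-2.75,"z":0,"rx":0,"ry":0,"rz":0,"claw":0},{"x":0,"y":0,"z":0,"rx":0,"ry":0,"rz":-0.14,"claw":0},{"x":0,"y":0,"z":0,"rx":0,"ry":0,"rz":-0.14,"claw":0},{"x":0,"y":0,"z":0,"rx":0,"ry":0,"rz":-0.14,"claw":0}]' | head -2
python3 -m handwheel '[{"x":0,"y":0,"z":0,"rx":0,"ry":0,"rz":-0.14,"claw":0},{"x":0,"y":0,"z":0,"rx":0,"ry":0,"rz":-0.14,"claw":0},{"x":0,"y":0,"z":0,"rx":0,"ry":0,"rz":-0.13,"claw":0},{"x":0,"y":0,"z":0,"rx":0,"ry":0,"rz":0,"claw":0}]' | head -2
python3 w.py '(30,-80,80)'
```

```text
time: 0.9
eef_pos: [323.9, -342.8, 238.9]
time: 1.4
eef_pos: [481.7, -163.5, 239.0]
time: 1.9
eef_pos: [543.9, -92.9, 238.5]
time: 2.3
eef_pos: [543.6, -93.5, 238.6]
t 2.3 box [ 31.  -80.3 238.6] f x,y,z [-0.06 -0.05 -0.28] yaw 61.07 tilt [-0.  0. -1.] w 0.6871104565974464
tool shift cm [ 0.03 -0.1  15.86]
```

```bash
python3 -m handwheel '[{"x":0,"y":-0.1,"z":4,"rx":0,"ry":0,"rz":0,"claw":0},{"x":0,"y":0,"z":4,"rx":0,"ry":0,"rz":0,"claw":0},{"x":0,"y":0,"z":4,"rx":0,"ry":0,"rz":0,"claw":0},{"x":0,"y":0,"z":3.8,"rx":0,"ry":0,"rz":0,"claw":0},{"x":0,"y":0,"z":0,"rx":0,"ry":0,"rz":0,"claw":0}]' | head -2
python3 w.py
python3 - <<'E'
from h import *
d=optics.get_image("scene");cv2.imwrite("pics/s1.png",cv2.resize(d["color"][60:300,160:360,::-1],None,fx=2.5,fy=2.5))
E
```

```text
time: 2.8
eef_pos: [538.6, -91.5, 75.5]
t 2.8 box [ 25.6 -80.9  75.5] f x,y,z [-0.39  0.41  0.21] yaw 60.82 tilt [-0.01   0.004 -1.   ] w 0.5306293496394102
```

View pics/s1.png

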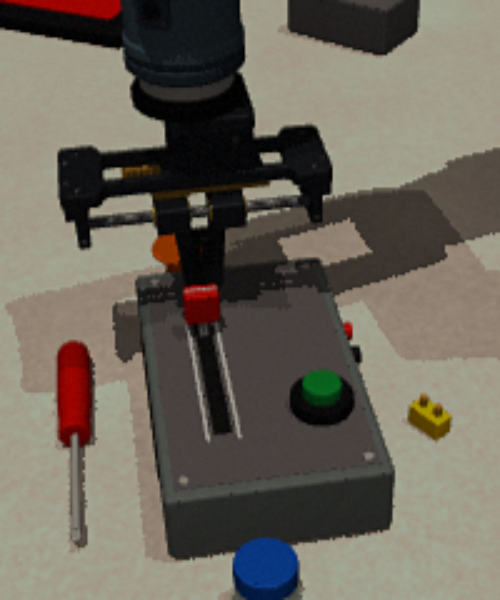

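The fingers stand behind the red cap, near crop pixel (202,303), clear of everything else. I'll move up to it.

```bash
python3 -m handwheel '[{"x":0.4,"y":0,"z":0,"rx":0,"ry":0,"rz":0,"claw":0},{"x":0.4,"y":0,"z":0,"rx":0,"ry":0,"rz":0,"claw":0},{"x":0.4,"y":0,"z":0,"rx":0,"ry":0,"rz":0,"claw":0},{"x":0,"y":0,"z":0,"rx":0,"ry":0,"rz":0,"claw":0},{"x":0,"y":0,"z":0,"rx":0,"ry":0,"rz":0,"claw":0}]' | head -1
python3 w.py '(30,-64,80)'
```

```text
time: 3.35
t 3.35 box [ 30.5 -68.   81.5] f x,y,z [ 0.07  0.65 -0.03] yaw 61.03 tilt [ 0.001 -0.001 -1.   ] w 0.6036811457470946
tool shift cm [ 0.4  -0.05  0.15]
```

```bash
for i in 1; do python3 -m handwheel '[{"x":0.2,"y":0,"z":0.02,"rx":0,"ry":0,"rz":0,"claw":0},{"x":0.2,"y":0,"z":0.02,"rx":0,"ry":0,"rz":0,"claw":0},{"x":0.2,"y":0,"z":0.02,"rx":0,"ry":0,"rz":0,"claw":0},{"x":0.2,"y":0,"z":0,"rx":0,"ry":0,"rz":0,"claw":0}]' | head -1;python3 w.py
python3 -m handwheel '[{"x":0.2,"y":0,"z":0,"rx":0,"ry":0,"rz":0,"claw":0},{"x":0.2,"y":0,"z":0,"rx":0,"ry":0,"rz":0,"claw":0}]' | head -1;python3 w.py
python3 -m handwheel '[{"x":0.2,"y":0,"z":0,"rx":0,"ry":0,"rz":0,"claw":0}]' | head -1;python3 w.py
python3 -m handwheel '[{"x":0.2,"y":0,"z":0,"rx":0,"ry":0,"rz":0,"claw":0}]' | head -1;python3 w.py
python3 -m handwheel '[{"x":0.2,"y":0,"z":0,"rx":0,"ry":0,"rz":0,"claw":0}]' | head -1;python3 w.py
done
```

```text
time: 3.75
t 3.75 box [ 30.  -60.2  80. ] f x,y,z [-0.8  -0.39  0.55] yaw 61.0 tilt [-0.  0. -1.] w -0.13604353444996842
time: 3.95
t 3.95 box [ 30.1 -56.2  80. ] f x,y,z [ 0.71 -0.46 -0.54] yaw 61.01 tilt [-0. -0. -1.] w 0.4353070067821782
time: 4.05
t 4.05 box [ 30.  -54.2  80. ] f x,y,z [ 0.85  0.04 -0.54] yaw 61.02 tilt [-0. -0. -1.] w 0.6552844478388992
time: 4.15
t 4.15 box [ 30.1 -52.2  80.1] f x,y,z [-0.07 -1.44  0.17] yaw 61.01 tilt [-0. -0. -1.] w 0.5814839717322685
time: 4.25
t 4.25 box [ 30.1 -50.9  80.1] f x,y,z [-0.25 -6.23  1.37] yaw 61.03 tilt [-0.001 -0.001 -1.   ] w 0.5456580665787316
```

The hump begins at tcp y of about -51 (predicted -51). Next I'll go over the first crest, expected near -42.

```bash
python3 -m handwheel '[{"x":0.2,"y":0,"z":0,"rx":0,"ry":0,"rz":0,"claw":0},{"x":0.2,"y":0,"z":0,"rx":0,"ry":0,"rz":0,"claw":0}]' | head -1;python3 w.py
python3 -m handwheel '[{"x":0.2,"y":0,"z":0,"rx":0,"ry":0,"rz":0,"claw":0}]' | head -1;python3 w.py
python3 -m handwheel '[{"x":0.1,"y":0,"z":0,"rx":0,"ry":0,"rz":0,"claw":0}]' | head -1;python3 w.py
python3 -m handwheel '[{"x":0.1,"y":0,"z":0,"rx":0,"ry":0,"rz":0,"claw":0}]' | head -1;python3 w.py
python3 -m handwheel '[{"x":0.1,"y":0,"z":0,"rx":0,"ry":0,"rz":0,"claw":0}]' | head -1;python3 w.py
python3 -m handwheel '[{"x":0.1,"y":0,"z":0,"rx":0,"ry":0,"rz":0,"claw":0}]' | head -1;python3 w.py
```

```text
time: 4.45
t 4.45 box [ 30.1 -46.8  80.1] f x,y,z [ 0.17 -2.37  0.56] yaw 61.0 tilt [-0.001 -0.001 -1.   ] w 0.21243323467070724
time: 4.55
t 4.55 box [ 30.1 -44.3  80.1] f x,y,z [-0.49 -2.45 -0.24] yaw 60.99 tilt [-0.  0. -1.] w 0.13892193505003758
time: 4.65
t 4.65 box [ 30.1 -42.8  80.1] f x,y,z [-1.15 -0.84 -0.88] yaw 61.01 tilt [ 0.     0.001 -1.   ] w 0.5009824246089638
time: 4.75
t 4.75 box [ 30.1 -41.7  80.1] f x,y,z [-0.61 -0.65  0.17] yaw 61.01 tilt [ 0.001  0.    -1.   ] w 0.33202891163935827
time: 4.85
t 4.85 box [ 30.2 -40.8  80.2] f x,y,z [ 0.54 -0.13  0.15] yaw 61.02 tilt [ 0.  0. -1.] w 0.2807426204707222
time: 4.95
t 4.95 box [ 30.2 -40.   80.2] f x,y,z [-0.2   0.45 -0.92] yaw 61.02 tilt [ 0.  0. -1.] w 0.6795017180796883
```

The first click is passed. Now the second: onset expected at -33, crest at -24.

```bash
python3 -m handwheel '[{"x":0.2,"y":0,"z":0,"rx":0,"ry":0,"rz":0,"claw":0},{"x":0.2,"y":0,"z":0,"rx":0,"ry":0,"rz":0,"claw":0},{"x":0.1,"y":0,"z":0,"rx":0,"ry":0,"rz":0,"claw":0}]' | head -1;python3 w.py
for i in 1; do python3 -m handwheel '[{"x":0.1,"y":0,"z":0,"rx":0,"ry":0,"rz":0,"claw":0}]' | head -1;python3 w.py
python3 -m handwheel '[{"x":0.1,"y":0,"z":0,"rx":0,"ry":0,"rz":0,"claw":0}]' | head -1;python3 w.py
python3 -m handwheel '[{"x":0.1,"y":0,"z":0,"rx":0,"ry":0,"rz":0,"claw":0}]' | head -1;python3 w.py
python3 -m handwheel '[{"x":0.1,"y":0,"z":0,"rx":0,"ry":0,"rz":0,"claw":0}]' | head -1;python3 w.py; done
python3 -m handwheel '[{"x":0.2,"y":0,"z":0,"rx":0,"ry":0,"rz":0,"claw":0},{"x":0.2,"y":0,"z":0,"rx":0,"ry":0,"rz":0,"claw":0}]' | head -1;python3 w.py
python3 -m handwheel '[{"x":0.2,"y":0,"z":0,"rx":0,"ry":0,"rz":0,"claw":0}]' | head -1;python3 w.py
python3 -m handwheel '[{"x":0.1,"y":0,"z":0,"rx":0,"ry":0,"rz":0,"claw":0}]' | head -1;python3 w.py
python3 -m handwheel '[{"x":0.1,"y":0,"z":0,"rx":0,"ry":0,"rz":0,"claw":0}]' | head -1;python3 w.py
```

```text
time: 5.25
t 5.25 box [ 30.1 -35.   80.2] f x,y,z [-0.31 -0.64 -0.  ] yaw 61.02 tilt [ 0.  0. -1.] w 0.4478491846480389
time: 5.35
t 5.35 box [ 30.1 -34.2  80.1] f x,y,z [-0.91 -1.23  0.25] yaw 61.02 tilt [-0. -0. -1.] w 0.5119368962329341
time: 5.45
t 5.45 box [ 30.1 -33.6  80.2] f x,y,z [-0.7  -4.6   1.69] yaw 61.02 tilt [-0.001 -0.001 -1.   ] w 0.5143901268295848
time: 5.55
t 5.55 box [ 30.1 -33.1  80.2] f x,y,z [-1.68 -6.16  2.64] yaw 61.02 tilt [-0.001 -0.001 -1.   ] w 0.4809708651179792
time: 5.65
t 5.65 box [ 30.1 -32.3  80.2] f x,y,z [-1.13 -6.22  2.27] yaw 61.01 tilt [-0.001 -0.001 -1.   ] w 0.4557632824557658
time: 5.85
t 5.85 box [ 30.1 -27.7  80.2] f x,y,z [-0.74 -3.33  1.29] yaw 60.99 tilt [-0. -0. -1.] w 0.49772693177306093
time: 5.95
t 5.95 box [ 30.1 -25.1  80.2] f x,y,z [-0.68 -0.18  0.14] yaw 60.99 tilt [ 0.  0. -1.] w 0.619145480066023
time: 6.05
t 6.05 box [ 30.1 -23.7  80.1] f x,y,z [0.11 0.37 0.45] yaw 61.01 tilt [ 0.001  0.001 -1.   ] w 0.8331034674965139
time: 6.15
t 6.15 box [ 30.1 -22.7  80.1] f x,y,z [-0.2  -0.34  0.27] yaw 61.02 tilt [ 0.  0. -1.] w 0.9254220444823161
```

The second click snapped through near -25. The third should begin near -15 and crest near -7.

```bash
python3 -m handwheel '[{"x":0.2,"y":0,"z":0,"rx":0,"ry":0,"rz":0,"claw":0},{"x":0.2,"y":0,"z":0,"rx":0,"ry":0,"rz":0,"claw":0},{"x":0.1,"y":0,"z":0,"rx":0,"ry":0,"rz":0,"claw":0}]' | head -1;python3 w.py
python3 -m handwheel '[{"x":0.1,"y":0,"z":0,"rx":0,"ry":0,"rz":0,"claw":0}]' | head -1;python3 w.py
python3 -m handwheel '[{"x":0.1,"y":0,"z":0,"rx":0,"ry":0,"rz":0,"claw":0}]' | head -1;python3 w.py
python3 -m handwheel '[{"x":0.1,"y":0,"z":0,"rx":0,"ry":0,"rz":0,"claw":0}]' | head -1;python3 w.py
python3 -m handwheel '[{"x":0.1,"y":0,"z":0,"rx":0,"ry":0,"rz":0,"claw":0}]' | head -1;python3 w.py
python3 -m handwheel '[{"x":0.1,"y":0,"z":0,"rx":0,"ry":0,"rz":0,"claw":0},{"x":0.1,"y":0,"z":0,"rx":0,"ry":0,"rz":0,"claw":0}]' | head -1;python3 w.py
python3 -m handwheel '[{"x":0.1,"y":0,"z":0,"rx":0,"ry":0,"rz":0,"claw":0}]' | head -1;python3 w.py
```

```text
time: 6.45
t 6.45 box [ 30.1 -17.9  80.1] f x,y,z [ 1.01 -0.49 -0.54] yaw 61.02 tilt [ 0.  0. -1.] w 0.3661049206896471
time: 6.55
t 6.55 box [ 30.1 -17.1  80.1] f x,y,z [-0.1  -0.45 -0.38] yaw 61.01 tilt [ 0.  0. -1.] w 0.14467032907816554
time: 6.65
t 6.65 box [ 30.1 -16.2  80.1] f x,y,z [ 0.87 -0.79  0.55] yaw 61.01 tilt [-0. -0. -1.] w 0.6816803062676854
time: 6.75
t 6.75 box [ 30.1 -15.7  80.1] f x,y,z [-0.06 -3.91  2.74] yaw 61.02 tilt [-0.001 -0.001 -1.   ] w 0.5619020243760551
time: 6.85
t 6.85 box [ 30.1 -15.1  80.2] f x,y,z [-0.11 -7.2   1.19] yaw 61.01 tilt [-0.001 -0.001 -1.   ] w 0.24282999975715286
time: 7.05
t 7.05 box [ 30.1 -13.2  80.2] f x,y,z [-0.92 -4.22  1.83] yaw 61.0 tilt [-0.001 -0.001 -1.   ] w 0.4993676418734651
time: 7.15
t 7.15 box [ 30.1 -11.9  80.1] f x,y,z [-0.85 -4.33  1.66] yaw 60.99 tilt [-0.001 -0.001 -1.   ] w 0.353931257608614
```

```bash
python3 -m handwheel '[{"x":0.2,"y":0,"z":0,"rx":0,"ry":0,"rz":0,"claw":0}]' | head -1;python3 w.py
python3 -m handwheel '[{"x":0.2,"y":0,"z":0,"rx":0,"ry":0,"rz":0,"claw":0}]' | head -1;python3 w.py
python3 -m handwheel '[{"x":0.1,"y":0,"z":0,"rx":0,"ry":0,"rz":0,"claw":0}]' | head -1;python3 w.py
python3 -m handwheel '[{"x":0.1,"y":0,"z":0,"rx":0,"ry":0,"rz":0,"claw":0}]' | head -1;python3 w.py
```

```text
time: 7.25
t 7.25 box [30.1 -9.5 80.2] f x,y,z [-0.22 -1.43  0.95] yaw 60.98 tilt [-0. -0. -1.] w 0.16514879271912303
time: 7.35
t 7.35 box [30.1 -6.9 80.1] f x,y,z [ 0.25 -0.34  0.17] yaw 60.99 tilt [ 0.  0. -1.] w 0.530562366369603
time: 7.45
t 7.45 box [30.2 -5.5 80.1] f x,y,z [0.18 1.15 0.87] yaw 61.02 tilt [ 0.001  0.001 -1.   ] w 0.6596661008910975
time: 7.55
t 7.55 box [30.1 -4.7 80.1] f x,y,z [-0.39  0.61  0.61] yaw 61.02 tilt [ 0.  0. -1.] w 0.034968014356741184
```

It has snapped. I'll back off, lift and verify.

```bash
python3 -m handwheel '[{"x":-1,"y":0,"z":0,"rx":0,"ry":0,"rz":0,"claw":0},{"x":-1,"y":0,"z":0,"rx":0,"ry":0,"rz":0,"claw":0},{"x":-1,"y":0,"z":-2,"rx":0,"ry":0,"rz":0,"claw":0},{"x":0,"y":0,"z":-3,"rx":0,"ry":0,"rz":0,"claw":0},{"x":-3,"y":0,"z":-3,"rx":0,"ry":0,"rz":0,"claw":0}]' | head -1
python3 -m handwheel '[{"x":-4,"y":0,"z":-1,"rx":0,"ry":0,"rz":0,"claw":0},{"x":-4,"y":0,"z":0,"rx":0,"ry":0,"rz":0,"claw":0},{"x":-4,"y":0,"z":0,"rx":0,"ry":0,"rz":0,"claw":0},{"x":-2,"y":0,"z":0,"rx":0,"ry":0,"rz":0,"claw":0},{"x":0,"y":0,"z":0,"rx":0,"ry":0,"rz":0,"claw":0}]' | head -1
python3 w.py '(-40,55,120)'
python3 - <<'E'
from h import *
s,t=optics.get_image("scene"),optics.get_image("top")
a=cv2.resize(s["color"][130:290,200:340],None,fx=2.5,fy=2.5);b=cv2.resize(t["color"][150:300,220:400],None,fx=2.22,fy=2.667)
cv2.imwrite("pics/v2.png",np.hstack([a,b])[:,:,::-1])
C=np.array([555.4,-8.3]);Y=np.array([.4847,.8747]);X=np.array([Y[1],-Y[0]])
A=blob(s["color"],'red',(230,260,170,225)); print(A[0],A[1])
p=plane(s,A[0],88.8);print('scene at same height: box',(p[:2]-C)@X,(p[:2]-C)@Y)
A=blob(t["color"],'red',(285,335,170,225)); print(A[0],A[1]);p=plane(t,A[0],97);print((p[:2]-C)@X,(p[:2]-C)@Y)
E
```

```text
time: 8.05
time: 8.55
t 8.55 box [  30.  -208.5  170.2] f x,y,z [ 0.11 -0.15  0.8 ] yaw 60.76 tilt [-0.    -0.001 -1.   ] w 0.5881452663230369
tool shift cm [26.32 -7.12  5.  ]
[244.15656566 201.48989899] [237 193  15  17 198]
scene at same height: box 30.898104906354828 21.118913344414835
[306.09302326 198.29069767] [300 191  13  15  86]
28.928388269147153 20.785729519715133
```

View pics/v2.png

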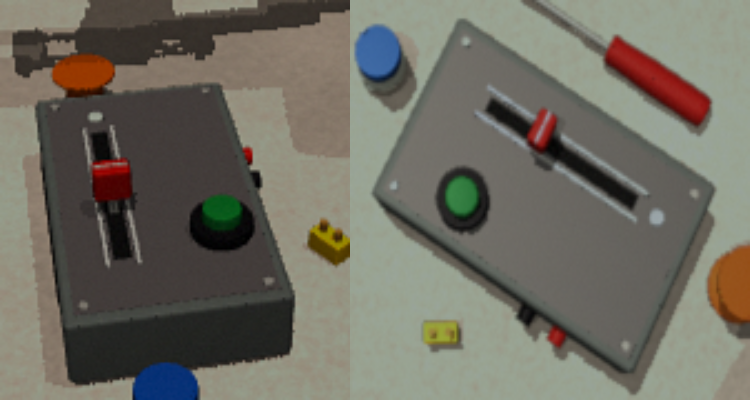

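The pictures show the cap at scene crop (112,180) and top crop (541,130), i.e. box y of about +20.5, so the lever is in the third click; the loose things are undisturbed. On to the button.

```bash
python3 -m handwheel '[{"x":3.76,"y":-1.02,"z":0,"rx":0,"ry":0,"rz":0,"claw":0},{"x":3.76,"y":-1.02,"z":0,"rx":0,"ry":0,"rz":0,"claw":0},{"x":3.76,"y":-1.02,"z":0,"rx":0,"ry":0,"rz":0,"claw":0},{"x":3.76,"y":-1.02,"z":0,"rx":0,"ry":0,"rz":0,"claw":0},{"x":3.76,"y":-1.02,"z":0,"rx":0,"ry":0,"rz":0,"claw":0}]' | head -1
python3 -m handwheel '[{"x":3.76,"y":-1.02,"z":0,"rx":0,"ry":0,"rz":0,"claw":0},{"x":3.76,"y":-1.02,"z":0,"rx":0,"ry":0,"rz":0,"claw":0},{"x":0,"y":0,"z":0,"rx":0,"ry":0,"rz":0,"claw":0},{"x":0,"y":0,"z":3,"rx":0,"ry":0,"rz":0,"claw":0},{"x":0,"y":0,"z":3,"rx":0,"ry":0,"rz":0,"claw":0}]' | head -1
python3 -m handwheel '[{"x":0,"y":0,"z":0,"rx":0,"ry":0,"rz":0,"claw":0},{"x":0,"y":0,"z":0,"rx":0,"ry":0,"rz":0,"claw":0},{"x":0,"y":0,"z":0,"rx":0,"ry":0,"rz":0,"claw":0}]' | head -1
python3 w.py '(-40,55,85)'
```

```text
time: 9.15
time: 9.65
time: 9.95
t 9.95 box [-40.3  58.3 111.7] f x,y,z [0.18 0.75 0.47] yaw 61.01 tilt [ 0.002 -0.    -1.   ] w 0.2916526876240246
tool shift cm [-0.33  0.02  2.67]
```

```bash
python3 -m handwheel '[{"x":-0.3,"y":0,"z":1,"rx":0,"ry":0,"rz":0,"claw":0},{"x":0,"y":0,"z":1,"rx":0,"ry":0,"rz":0,"claw":0},{"x":0,"y":0,"z":0.4,"rx":0,"ry":0,"rz":0,"claw":0},{"x":0,"y":0,"z":0,"rx":0,"ry":0,"rz":0,"claw":0}]' | head -1
python3 w.py
for i in 1; do python3 -m handwheel '[{"x":0,"y":0,"z":0.2,"rx":0,"ry":0,"rz":0,"claw":0}]' | head -1;python3 w.py
python3 -m handwheel '[{"x":0,"y":0,"z":0.2,"rx":0,"ry":0,"rz":0,"claw":0}]' | head -1;python3 w.py
python3 -m handwheel '[{"x":0,"y":0,"z":0.2,"rx":0,"ry":0,"rz":0,"claw":0}]' | head -1;python3 w.py
python3 -m handwheel '[{"x":0,"y":0,"z":0.2,"rx":0,"ry":0,"rz":0,"claw":0}]' | head -1;python3 w.py; done
```

```text
time: 10.35
t 10.35 box [-42.   54.5  85.1] f x,y,z [-0.94  0.26 -1.04] yaw 60.99 tilt [-0.002  0.    -1.   ] w 0.24035120817645944
time: 10.45
t 10.45 box [-41.1  55.   84.2] f x,y,z [-0.28 -0.29  0.23] yaw 61.0 tilt [ 0.  0. -1.] w 0.5231555163637791
time: 10.55
t 10.55 box [-41.   55.1  82.2] f x,y,z [ 0.3  -0.21  0.74] yaw 61.01 tilt [ 0.001 -0.    -1.   ] w 0.24758976925929738
time: 10.65
t 10.65 box [-41.   55.1  80.4] f x,y,z [-0.26 -0.79  2.46] yaw 61.01 tilt [ 0.001 -0.    -1.   ] w 0.5747375382767597
time: 10.75
t 10.75 box [-41.   55.1  78.4] f x,y,z [-0.84 -0.34  4.01] yaw 61.01 tilt [ 0.001 -0.    -1.   ] w 0.583580791124856
```

```bash
for i in 1; do python3 -m handwheel '[{"x":0,"y":0,"z":0.2,"rx":0,"ry":0,"rz":0,"claw":0}]' | head -1;python3 w.py
python3 -m handwheel '[{"x":0,"y":0,"z":0.1,"rx":0,"ry":0,"rz":0,"claw":0}]' | head -1;python3 w.py
python3 -m handwheel '[{"x":0,"y":0,"z":0.1,"rx":0,"ry":0,"rz":0,"claw":0}]' | head -1;python3 w.py; done
```

```text
time: 10.85
t 10.85 box [-41.   55.1  76.4] f x,y,z [-0.81 -1.08  5.54] yaw 61.01 tilt [ 0.001 -0.    -1.   ] w 0.9231557171624462
time: 10.95
t 10.95 box [-41.   55.1  76.2] f x,y,z [-5.7  -2.67 17.28] yaw 61.02 tilt [ 0. -0. -1.] w 0.36412485480605267
time: 11.05
t 11.05 box [-40.9  55.1  76.1] f x,y,z [-8.99 -4.21 25.82] yaw 61.02 tilt [ 0. -0. -1.] w 0.5347157899153995
```

The button is at its bottom stop: the force jumped at z of about 76.3. Release now.

```bash
python3 -m handwheel '[{"x":0,"y":0,"z":-0.4,"rx":0,"ry":0,"rz":0,"claw":0},{"x":0,"y":0,"z":-1,"rx":0,"ry":0,"rz":0,"claw":0},{"x":0,"y":0,"z":-3,"rx":0,"ry":0,"rz":0,"claw":0},{"x":0,"y":0,"z":-4,"rx":0,"ry":0,"rz":0,"claw":0},{"x":0,"y":0,"z":-2,"rx":0,"ry":0,"rz":0,"claw":0}]' | head -1
python3 -m handwheel '[{"x":-4,"y":0,"z":0,"rx":0,"ry":0,"rz":0,"claw":0},{"x":-4,"y":0,"z":0,"rx":0,"ry":0,"rz":0,"claw":0},{"x":-4,"y":0,"z":0,"rx":0,"ry":0,"rz":0,"claw":0},{"x":-4,"y":0,"z":0,"rx":0,"ry":0,"rz":0,"claw":0},{"x":-4,"y":0,"z":0,"rx":0,"ry":0,"rz":0,"claw":0}]' | head -1
python3 -m handwheel '[{"x":0,"y":0,"z":0,"rx":0,"ry":0,"rz":0,"claw":0},{"x":0,"y":0,"z":0,"rx":0,"ry":0,"rz":0,"claw":0},{"x":0,"y":0,"z":0,"rx":0,"ry":0,"rz":0,"claw":0}]' | head -1
python3 w.py
python3 - <<'E'
from h import *
s,t=optics.get_image("scene"),optics.get_image("top")
C=np.array([555.4,-8.3]);Y=np.array([.4847,.8747]);X=np.array([Y[1],-Y[0]])
A=blob(s["color"],'red',(230,260,170,225))
p=plane(s,A[0],88.8);print('cap box',(p[:2]-C)@X,(p[:2]-C)@Y)
g=blob(s["color"],'green',(270,305,200,230));print(g[0],g[1])
b=blob(t["color"],'green',(255,285,210,240));print(b[0],tri(s,g[0],t,b[0]))
E
```

```text
time: 11.55
time: 12.05
time: 12.35
t 12.35 box [ -41.3 -144.3  178.2] f x,y,z [-0.14 -0.14  0.06] yaw 61.03 tilt [ 0.  0. -1.] w 0.30575547703238865
cap box 30.931527690422033 20.846086380494626
[288.29710145 212.95652174] [281 208  16  11 138]
[269.84615385 223.0989011 ] (array([547.77675735,  59.80118294,  81.17450729]), np.float64(1.436790876720118))
```

The button is back up at its starting height, the lever is in the third click, and the arm is clear.

```bash
python3 -c "
from bench import robot; print(robot.sign_off())"
```

```text
the job is handed in; nothing more can be done
None
```

I handed the job in at about 12 s: the lever measures about 0.081 m (third click), the button went to its bottom stop at about 26 N and came back up, and I saw no loose thing disturbed when I last viewed them, just before the press; the hand-in returned no verdict.

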